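# Knock the chopping block's locking peg home

### The job

The sprung locking peg of the chopping block has popped up. Pull the wooden mallet out of its crock and knock the red peg cap down with it in a brisk blow (not a slow push, and not with the fingers) until the cap sits on its steel collar and stays there. Then stand the mallet back in the crock, head down, leaving the crock and everything else on the counter where it is.

Things in the scene. Friction and masses are not known exactly. Their poses are not given: they have to be found in the camera images.
- mallet: Round beech pounding mallet, 190 mm long, all on one axis: flat-ended head 52 mm in diameter and 75 mm long at the bottom, tapering over 9 mm to a straight round handle 28 mm in diameter that goes on to the top end (red band near it). About 0.3 kg. Starts standing upright in the crock, head down. Origin: centre of the flat striking end (bottom); z points along the handle to its top end.
- crock: White ceramic utensil crock with a blue band, open round pot 100 mm high, 100 mm outside and 88 mm inside diameter, inner floor 8 mm above its underside; about 1 kg, loose on the counter, left or right of the block. Origin: centre of its underside, z up.
- block: Fixed dark wooden chopping block with two light strips, 260 x 220 x 40 mm (x, y, z), origin at the centre of its underside. 70 mm from its centre towards its -x side a steel plate carries a steel collar 60 mm in diameter whose top is 62 mm above the counter; the peg moves up and down in the collar.
- peg_cap: Red round cap of the locking peg, 42 mm in diameter, 14 mm thick, on a 22 mm steel pin. Origin: centre of its underside, 86 mm above the counter when up and 62 mm (sitting on the collar) when home. A spring pushes it back up (about 13 N) unless it is driven more than about 16 mm down, where a sprung catch pulls it home and holds it.
- peg_top (a point): Centre of the top of the red cap: 100 mm above the counter when up, 76 mm when home.
- butter_crock: Glass butter crock with lid and knob, 108 mm in diameter, 84 mm high; origin at the centre of its underside. Bystander.
- tart_tin: Aluminium tart tin, 106 mm in diameter, 22 mm high, lying on the chopping block; origin at the centre of its underside. Bystander.
- bowl: Green stepped collapsible bowl, 166 mm in diameter, 66 mm high; origin at the centre of its underside. Bystander.
- pepper_mill: Stainless steel flask-shaped pepper mill, 64 mm in diameter, 150 mm high; origin at the centre of its underside. Bystander.
- mug: Blue mug, 80 mm in diameter, 90 mm high, handle on its +y side; origin at the centre of its underside. Bystander.
Mind the look-alikes: they are no part of the job. There is more than one size of the mallet; the one meant has the size given above. Leave any green or turquoise look-alike of the crock alone.

How it is judged:
By the outcome, as a careful person would: the job done as asked, in the order asked, and still so for the second after the job is handed in, with the robot touching nothing.
It also fails if it takes over 40 s, if anything falls off the work surface, if the arm or the gripper's body presses on something with over 40 N, if the wrist force passes 120 N, or if a joint passes its speed limit or range.

### The arm

A 6-joint arm with a two-finger parallel gripper is mounted at the origin on the work surface. World frame = base frame: x ahead of the robot, y to its left, z up, the work surface at z = 0. Lengths are in m, angles in rad, forces in N, time in s.
With the tool pointing down it reaches from about 0.325 to 0.9 m from the base axis. Payload 3.5 kg.
Tool frame: the origin (TCP) lies midway between the tips of the shut fingers; the grasp point (between the pads) lies 19 mm behind it; z points along the fingers, y is the line along which they close (so a half turn about z gives the same grasp; the last joint's range is limited). The gripper opens to 85 mm and grips with 20 to 120 N. Pads are 22 mm wide; open, the fingers measure 114 mm over their backs; the gripper's body (76 mm by 85 mm) begins 54 mm behind the grasp point. The pads swing forward as they close: fully open they stand 13 mm farther back than shut.
Start: joints at [1.188, 0.276, -0.026, 1.268, 0, 1.467], TCP at [0.173, 0.601, 0.231] pointing down, gripper open.
Joint ranges: [-3.12, 3.12], [-0.85, 1.88], [-1.08, 1.24], [-1.95, 2.15], [-1.57, 1.53], [-3.14, 3.14]. Speed limits (rad/s): [2.57, 2.57, 3.14, 3.14, 3.14, 3.14].

### API

Orientations are given as a unit quaternion [x, y, z, w].
In Python, from workcell import observe, camera, get_calibration, close_job gives the robot as it stands. The module is installed in compiled form; this text tells all that it offers.
- The arm moves only by the tool jog_arm, never from a script. Its arguments are lists of equal length, an entry for each row: "xyz": the shift along the world's x, y, z each as a share of 10 cm, from -1 to 1, a list of three; "rotation": the turn, a rotation vector about the world's x, y, z each as a share of 90 degrees, from -1 to 1, a list of three. A call has 1 to 5 rows; each row shifts and turns the commanded pose from where the row before left it; what a row does not reach is not made up. A row lasts 1/12 s, in which the tool goes at most 41.7 mm and 7.16 degrees, less where a joint would pass 70% of its speed; a pose out of reach is approached as far as the arm can. A call with a number of a shift or a turn outside -1 to 1 is refused whole. A call with a gripper value outside its range is refused whole. "fingers" is the opening, from 0 (shut) to 1 (fully open), set as the call begins (left out, the last holds). The fingers move at their own pace and stop on an object; "newtons" is the grip in N (left out, the last holds). Time passes only in rows, so rows that do not move let the fingers close. It gives the time, the measured TCP pose, the force, the opening and the grip force at its end, in the units of the state.
- observe(): the state, without advancing time (a new reading comes with each control period).
- camera(name): name is "scene" or "top" or "wrist"; returns the picture (480x640x3 uint8, red, green, blue); there is no depth.
- get_calibration(name): a dict with "camera_matrix" (3x3 intrinsics, pixels), "xyz" and "orientation" of the camera in the world. Camera axes: x right, y up, looking along -z (the intrinsics and any distortion apply to the point x, -y, -z); pixel columns grow to the right and rows downward; lengths in m; the calibration is good to about 2 mm. A picture is of the moment at which its call begins: read the wrist's pose just before it. get_calibration takes no time and is no camera call; for the wrist camera it gives the pose at the moment of the call.
- close_job(): hands the job in; it is judged then, once.
The state is a dict: "clock": time; "joints": joint angles; "joint_vel": joint speeds; "tau": joint torques, N m; "position": TCP position; "ee_rot": TCP orientation; "force": force on the tool from outside, world axes, zero at the start; "moment": the same for the moment, N m; "finger_gap": finger opening in m; "gripper_force": force on a finger pad.
Only numpy, scipy, OpenCV 4.12 (cv2) and the standard library are available. Lean on these libraries where they do the work, as an engineer would, in place of code of your own. Each camera call takes 0.05 s, during which the arm holds its last target. There are 200 camera calls.

## Working session

There is one attempt and no reset: what is moved stays moved. The work goes in short steps, Python scripts to look and compute and a tool call to move; the robot and the scene stay as the last step left them, time stands still between calls to the robot, and variables do not carry over. Pictures are saved under pics/ and viewed, at most 10 in all, crops included, and the job is handed in when it is done.

Besides the shell and the picture viewer there is one more tool, called after ">>>" as name(argument=value, ...), one argument or row to a line, values as JSON. jog_arm: Moves the arm, as the interface text tells. Shift numbers are shares of 10 cm and turn numbers shares of 90 degrees, none past 1 either way. Its arguments: {"type":"object","properties":{"xyz":{"type":"array"},"rotation":{"type":"array"},"fingers":{"type":"number"},"newtons":{"type":"number"}},"required":["xyz","rotation"]}

```bash
mkdir -p pics && cat > h.py <<'E'
import numpy as np, cv2
from scipy.spatial.transform import Rotation as R
from workcell import observe, camera, get_calibration, close_job
def ray(c,uv):
    d=c.get("distortion"); K=np.array(c["camera_matrix"],float)
    p=cv2.undistortPoints(np.array([[uv]],float),K,None if d is None else np.array(d,float))[0,0]
    v=R.from_quat(c["orientation"]).apply([p[0],-p[1],-1.0]); return np.array(c["xyz"],float),v
def onz(c,uv,z):
    o,v=ray(c,uv); return o+v*(z-o[2])/v[2]
def proj(c,P):
    q=R.from_quat(c["orientation"]).inv().apply(np.array(P,float)-np.array(c["xyz"])); K=np.array(c["camera_matrix"])
    return K[0,0]*q[0]/-q[2]+K[0,2], K[1,1]*-q[1]/-q[2]+K[1,2]
def save(im,n): cv2.imwrite("pics/"+n,im[:,:,::-1])
E
python3 - <<'E'
from h import *
for n in("scene","top"):
    im=camera(n); np.save(n+".npy",im); save(im,n+"0.png"); print(n,get_calibration(n))
print(observe())
E
```

```text
scene {'camera_matrix': array([[504.15169646,   0.        , 320.42279662],
       [  0.        , 504.15169646, 236.70165786],
       [  0.        ,   0.        ,   1.        ]]), 'xyz': array([1.11570323, 0.71632388, 0.88936255]), 'orientation': array([0.12335364, 0.40076143, 0.86633572, 0.2713606 ])}
top {'camera_matrix': array([[520.83037472,   0.        , 315.53168235],
       [  0.        , 520.83037472, 240.10127624],
       [  0.        ,   0.        ,   1.        ]]), 'xyz': array([ 0.37027156, -0.06504182,  1.12532077]), 'orientation': array([-0.07744707,  0.08016564,  0.70701243, -0.69836154])}
{'clock': 0.1, 'joints': array([ 1.18759983e+00,  2.77102661e-01, -2.77507662e-02,  1.26801171e+00,
       -1.75248761e-05,  1.46741162e+00]), 'joint_vel': array([ 0.00099241, -0.00011516,  0.00379556,  0.00076418, -0.00057379,
       -0.00102069]), 'tau': array([ 1.74668565e-05, -4.46708250e+01,  2.96127856e+01,  8.41688277e-03,
       -8.58119438e-05, -5.43657706e-06]), 'position': array([0.17234631, 0.60002523, 0.23023982]), 'ee_rot': array([ 1.39449848e-01,  9.90228595e-01, -1.00605544e-03, -2.40681882e-04]), 'force': array([ 0.36762756, -0.55411233, -0.13036469]), 'moment': array([-0.02012838, -0.03421888,  0.04732284]), 'gripper_force': 0.0, 'finger_gap': 0.08563491646287122}
```

View pics/scene0.png

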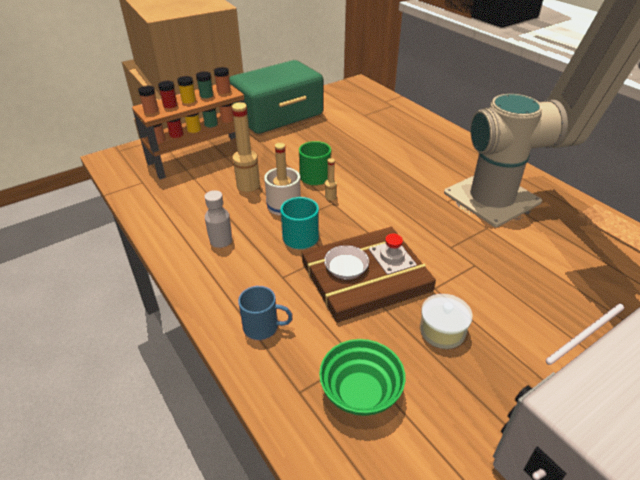

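View pics/top0.png

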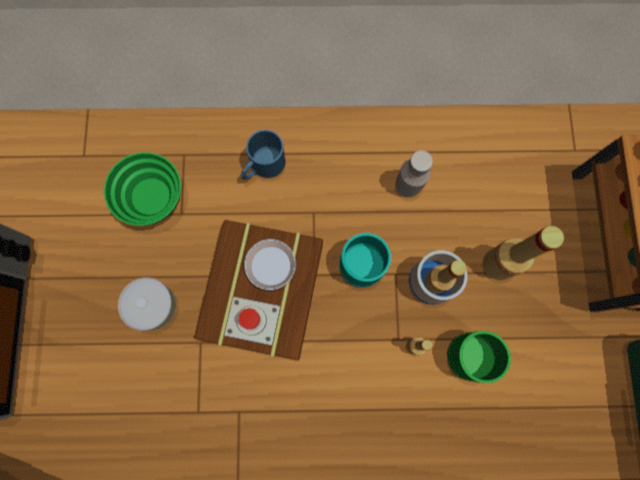

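Scene: the wanted mallet is in the white, blue-banded crock at scene (282,175) / top (440,277). Possible confusions are the big mallet at scene (243,145) / top (525,250), the small mallet at scene (331,180) / top (420,346), the teal pot at top (365,260) and the green pot at top (480,357). The red cap is at top (250,319) / scene (395,240).

```bash
python3 - <<'E'
from h import *
T=np.load("top.npy");S=np.load("scene.npy")
a=cv2.resize(T[235:315,395:475],(400,400),interpolation=cv2.INTER_CUBIC)
b=cv2.resize(S[135:225,245:335],(400,400),interpolation=cv2.INTER_CUBIC)
save(np.hstack([a,b]),"crop1.png")
ct,cs=get_calibration("top"),get_calibration("scene")
# red blobs
for n,im,c in(("top",T,ct),("scene",S,cs)):
    h=cv2.cvtColor(im,cv2.COLOR_RGB2HSV); m=(((h[...,0]<6)|(h[...,0]>174))&(h[...,1]>170)&(h[...,2]>100)).astype(np.uint8)
    k,l,st,ce=cv2.connectedComponentsWithStats(m)
    for i in range(1,k):
        if st[i,4]>15: print(n,st[i],ce[i].round(1),onz(c,ce[i],.1).round(4))
    print()
# white plate corners in top
E
```

```text
top [239 309  20  20 304] [248.7 318.5] [0.4479 0.0619 0.1   ]

scene [161  92  13  16 147] [166.8  99.3] [ 0.6096 -0.9817  0.1   ]
scene [233 111  12   6  43] [238.6 113.4] [ 0.4512 -0.7368  0.1   ]
scene [167 123  12  15 132] [173.3 129.6] [ 0.6764 -0.7575  0.1   ]
scene [385 233  18  15 197] [393.5 240. ] [0.4542 0.0628 0.1   ]
```

View pics/crop1.png

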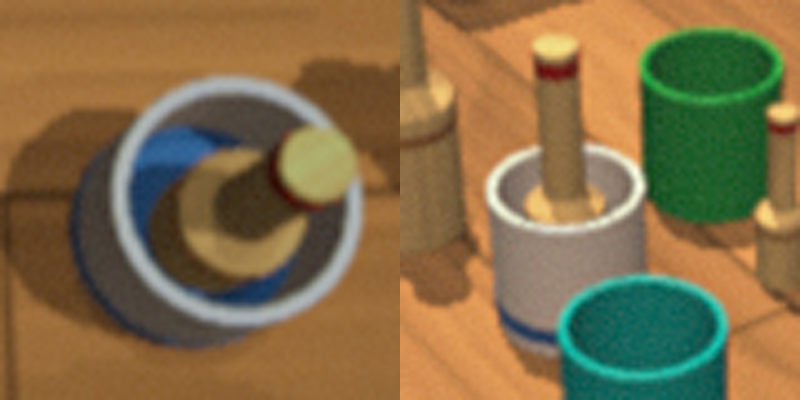

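The crop shows the medium mallet standing in the white blue-banded crock. The handle end is at top (458.4,267.7) / scene (280,145.6) and the rim centre at top (442.6,275) / scene (282,177).

```bash
cat >> h.py <<'E'
def tri(c1,u1,c2,u2):
    o1,v1=ray(c1,u1);o2,v2=ray(c2,u2)
    s=np.linalg.lstsq(np.c_[v1,-v2],o2-o1,rcond=None)[0]
    a,b=o1+v1*s[0],o2+v2*s[1]; return (a+b)/2,np.linalg.norm(a-b)
E
python3 - <<'E'
from h import *
T=np.load("top.npy");S=np.load("scene.npy")
ct,cs=get_calibration("top"),get_calibration("scene")
print("tip",tri(ct,(458.0,267.4),cs,(279.9,145.2)), onz(ct,(458,267.4),.198),onz(cs,(279.9,145.2),.198))
print("rim",tri(ct,(442.2,274.6),cs,(281.7,176.9)), onz(ct,(442.2,274.6),.1),onz(cs,(281.7,176.9),.1))
# head shoulder: crop centre approx (243,213)/5 at z~.083
print("head",onz(ct,(243/5+395,213/5+235),.083), "scene", onz(cs,(165/4.444+245-.4,203/4.444+135-.4),.083))
print("cap",tri(ct,(248.7,318.5),cs,(393.5,238.5)))
h=cv2.cvtColor(T,cv2.COLOR_RGB2HSV)
# rough other objects (pixel, height)
for n,p,z in(("teal",(365,258),.1),("green",(484,357),.1),("bigtip",(549,238),.3),("bighead",(515,258),.12),("smalltip",(427,345),.12),("mill",(421,161),.15),("mug",(266,148),.09),("butter",(146,304),.084),("tin",(270,265),.062),("bowl",(143,190),.066)): print(n,onz(ct,p,z).round(3))
print("small tip tri",tri(ct,(427,345),cs,(782/4.444-90+245,112/4.444+135)))
print("big tip tri",tri(ct,(550,238),cs,(239,105)))
# block corners in top
for p in((222,221),(323,238),(300,358),(196,340)): print(onz(ct,p,.04).round(3))
m=((h[...,0]>95)&(h[...,0]<130)&(h[...,1]>100)).astype(np.uint8)
E
```

```text
tip (array([ 0.5281198 , -0.32741899,  0.19725696]), np.float64(0.0018859046153599614)) [ 0.52725339 -0.32655587  0.198     ] [ 0.52920639 -0.32729399  0.198     ]
rim (array([ 0.53093166, -0.3228583 ,  0.09892684]), np.float64(0.002687251137876625)) [ 0.52971722 -0.32166742  0.1       ] [ 0.53244813 -0.32275415  0.1       ]
head [ 0.52620715 -0.32834531  0.083     ] scene [ 0.52878843 -0.33035632  0.083     ]
cap (array([0.44935013, 0.06032715, 0.10052091]), np.float64(0.004307934019553686))
teal [ 0.565 -0.169  0.1  ]
green [ 0.369 -0.391  0.1  ]
bigtip [ 0.557 -0.45   0.3  ]
bighead [ 0.558 -0.462  0.12 ]
smalltip [ 0.392 -0.279  0.12 ]
mill [ 0.751 -0.282  0.15 ]
mug [0.807 0.032 0.09 ]
butter [0.48  0.269 0.084]
tin [0.56  0.024 0.062]
bowl [0.725 0.296 0.066]
small tip tri (array([ 0.39312065, -0.2782042 ,  0.12728278]), np.float64(0.002466132881750149))
big tip tri (array([ 0.56656587, -0.46888924,  0.26726501]), np.float64(0.006220793348920103))
[0.661 0.13  0.04 ]
[ 0.621 -0.087  0.04 ]
[ 0.371 -0.036  0.04 ]
[0.41  0.176 0.04 ]
```

>>> jog_arm(
  xyz=[
    [0.142,-0.371,0.1],
    [0.142,-0.371,0],
    [0.142,-0.371,0],
    [0.142,-0.371,0],
    [0.142,-0.371,0],
  ],
  rotation=[
    [0,0,0],
    [0,0,0],
    [0,0,0],
    [0,0,0],
    [0,0,0],
  ],
  fingers=1,
)

```text
clock: 0.52
position: [0.2436, 0.4133, 0.2408]
ee_rot: [0.139, 0.99, -0.0, -0.0]
force: [0.0, -0.0, -0.1]
finger_gap: 0.0854
gripper_force: 0.0
```

>>> jog_arm(
  xyz=[
    [0.142,-0.371,0],
    [0.142,-0.371,0],
    [0.142,-0.371,0],
    [0.142,-0.371,0],
    [0.142,-0.371,0],
  ],
  rotation=[
    [0,0,0],
    [0,0,0],
    [0,0,0],
    [0,0,0],
    [0,0,0],
  ],
)

```text
clock: 0.93
position: [0.3144, 0.2278, 0.241]
ee_rot: [0.139, 0.99, -0.0, -0.0]
force: [0.5, 0.0, 0.2]
finger_gap: 0.0855
gripper_force: 0.0
```

>>> jog_arm(
  xyz=[
    [0.142,-0.371,0],
    [0.142,-0.371,0],
    [0.142,-0.371,0],
    [0.142,-0.371,0],
    [0.142,-0.371,0],
  ],
  rotation=[
    [0,0,0],
    [0,0,0],
    [0,0,0],
    [0,0,0],
    [0,0,0],
  ],
)

```text
clock: 1.35
position: [0.3854, 0.0423, 0.2412]
ee_rot: [0.14, 0.99, 0.0, 0.0]
force: [1.2, 1.0, -0.0]
finger_gap: 0.0851
gripper_force: 0.0
```

>>> jog_arm(
  xyz=[
    [0.142,-0.371,0],
    [0.142,-0.371,0],
    [0.142,-0.371,0],
    [0.142,-0.371,0],
    [0.142,-0.371,0],
  ],
  rotation=[
    [0,0,0],
    [0,0,0],
    [0,0,0],
    [0,0,0],
    [0,0,0],
  ],
)

```text
clock: 1.77
position: [0.4565, -0.1433, 0.2409]
ee_rot: [0.14, 0.99, 0.0, -0.0]
force: [1.4, 0.7, 1.1]
finger_gap: 0.0856
gripper_force: 0.0
```

>>> jog_arm(
  xyz=[
    [0.143,-0.369,0],
    [0.143,-0.369,0],
    [0.143,-0.369,0],
    [0.143,-0.369,0],
    [0.143,-0.366,0],
  ],
  rotation=[
    [0,0,0],
    [0,0,0],
    [0,0,0],
    [0,0,0],
    [0,0,0],
  ],
)

```text
clock: 2.18
position: [0.5281, -0.3273, 0.2406]
ee_rot: [0.14, 0.99, 0.0, -0.0]
force: [0.7, -0.3, 1.1]
finger_gap: 0.0856
gripper_force: 0.0
```

```bash
python3 - <<'E'
from h import *
c=get_calibration("wrist"); im=camera("wrist"); save(im,"w1.png"); s=observe(); print(s["position"],s["joints"])
for p in([.528,-.327,.198],[.531,-.3225,.1]): print(proj(c,p))
E
```

```text
[ 0.53123663 -0.33472839  0.23977499] [-0.663695    0.27362362 -0.01218375  1.27915516 -0.00313914 -0.37962392]
(np.float64(317.66847127043275), np.float64(271.0766427251663))
(np.float64(323.724099306239), np.float64(225.76643197671146))
```

View pics/w1.png

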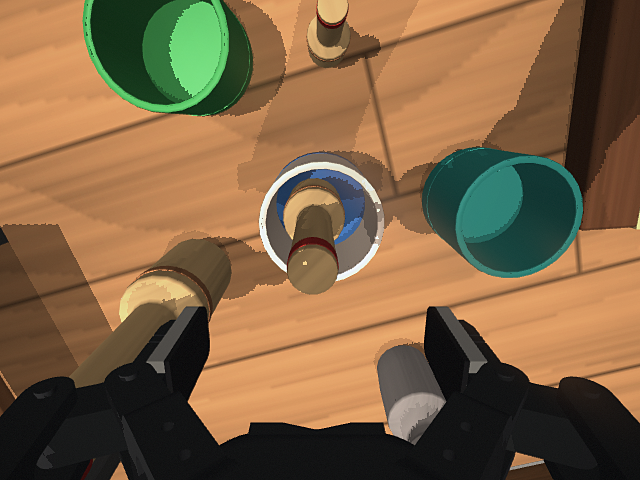

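The wrist picture shows the mallet's handle end at about (312,275) between the open fingers. I predicted (318,271), so they agree. The big mallet (left) and the teal pot (right) are clear of the fingers.

>>> jog_arm(
  xyz=[
    [0,0,0],
    [0,0,0],
  ],
  rotation=[
    [0,0,0],
    [0,0,0],
  ],
)

```text
clock: 2.4
position: [0.5276, -0.3257, 0.2402]
ee_rot: [0.14, 0.99, 0.001, -0.001]
force: [-0.3, 0.4, 0.3]
finger_gap: 0.085
gripper_force: 0.0
```

>>> jog_arm(
  xyz=[
    [0,-0.01,-0.3],
    [0,0,-0.3],
    [0,0,-0.25],
    [0,0,-0.15],
    [0,0,0],
  ],
  rotation=[
    [0,0,0],
    [0,0,0],
    [0,0,0],
    [0,0,0],
    [0,0,0],
  ],
)

```text
clock: 2.82
position: [0.5247, -0.3225, 0.1369]
ee_rot: [0.139, 0.99, 0.002, -0.004]
force: [-1.1, 0.4, -0.5]
finger_gap: 0.0852
gripper_force: 0.0
```

>>> jog_arm(
  xyz=[
    [0,0,0],
    [0,0,0],
    [0,0,0],
    [0,0,0],
    [0,0,0],
  ],
  rotation=[
    [0,0,0],
    [0,0,0],
    [0,0,0],
    [0,0,0],
    [0,0,0],
  ],
  fingers=0,
  newtons=100,
)

```text
clock: 3.23
position: [0.5289, -0.3275, 0.1431]
ee_rot: [0.139, 0.99, -0.001, 0.001]
force: [-3.7, -4.2, 8.9]
finger_gap: 0.0258
gripper_force: 98.6
```

>>> jog_arm(
  xyz=[
    [0,0,0],
    [0,0,0],
    [0,0,0],
  ],
  rotation=[
    [0,0,0],
    [0,0,0],
    [0,0,0],
  ],
)

```text
clock: 3.48
position: [0.5291, -0.3279, 0.1431]
ee_rot: [0.14, 0.99, -0.001, 0.001]
force: [0.2, -1.1, 7.0]
finger_gap: 0.026
gripper_force: 98.2
```

>>> jog_arm(
  xyz=[
    [0,0,0.2],
    [0,0,0.4],
    [0,0,0.4],
    [0,0,0.4],
    [0,0,0.2],
  ],
  rotation=[
    [0,0,0],
    [0,0,0],
    [0,0,0],
    [0,0,0],
    [0,0,0],
  ],
)

```text
clock: 3.9
position: [0.5293, -0.3271, 0.3062]
ee_rot: [0.139, 0.99, -0.001, 0.003]
force: [-0.0, -0.7, -1.8]
finger_gap: 0.0261
gripper_force: 98.6
```

>>> jog_arm(
  xyz=[
    [0,0.1,0],
    [-0.05,0.3,0],
    [-0.08,0.4,0],
    [-0.08,0.4,0],
    [-0.08,0.4,0],
  ],
  rotation=[
    [0,0,0],
    [0,0,0],
    [0,0,0],
    [0,0,0],
    [0,0,0],
  ],
)

```text
clock: 4.32
position: [0.4971, -0.164, 0.2985]
ee_rot: [0.14, 0.99, 0.001, -0.002]
force: [1.5, -0.9, -1.7]
finger_gap: 0.0258
gripper_force: 98.7
```

>>> jog_arm(
  xyz=[
    [-0.08,0.4,0],
    [-0.08,0.4,0],
    [-0.08,0.4,0],
    [-0.08,0.4,0],
    [-0.08,0.3,0],
  ],
  rotation=[
    [0,0,0],
    [0,0,0],
    [0,0,0],
    [0,0,0],
    [0,0,0],
  ],
)

```text
clock: 4.73
position: [0.4563, 0.0267, 0.2989]
ee_rot: [0.139, 0.99, 0.001, -0.002]
force: [0.2, -0.1, -1.9]
finger_gap: 0.0261
gripper_force: 98.8
```

>>> jog_arm(
  xyz=[
    [-0.08,0.2,0],
    [-0.03,0.1,0],
    [0,0.05,0],
    [0,0,0],
    [0,0,0],
  ],
  rotation=[
    [0,0,0],
    [0,0,0],
    [0,0,0],
    [0,0,0],
    [0,0,0],
  ],
)

```text
clock: 5.15
position: [0.4482, 0.058, 0.3006]
ee_rot: [0.14, 0.99, -0.0, -0.0]
force: [-0.5, -0.6, -2.9]
finger_gap: 0.0261
gripper_force: 98.8
```

```bash
python3 - <<'E'
from h import *
s=observe(); print(s["position"],s["force"],s["moment"])
for n in("scene","top"):
    im=camera(n); np.save(n+"2.npy",im)
S=np.load("scene2.npy");T=np.load("top2.npy")
save(np.hstack([cv2.resize(S[120:280,330:460],(390,480),interpolation=cv2.INTER_CUBIC),cv2.resize(T[240:370,190:300],(406,480),interpolation=cv2.INTER_CUBIC)]),"c2.png")
E
```

```text
[0.44821746 0.05795138 0.30056108] [-0.49251363 -0.56835337 -2.87952871] [-0.00769409  0.01746104 -0.00646665]
```

View pics/c2.png

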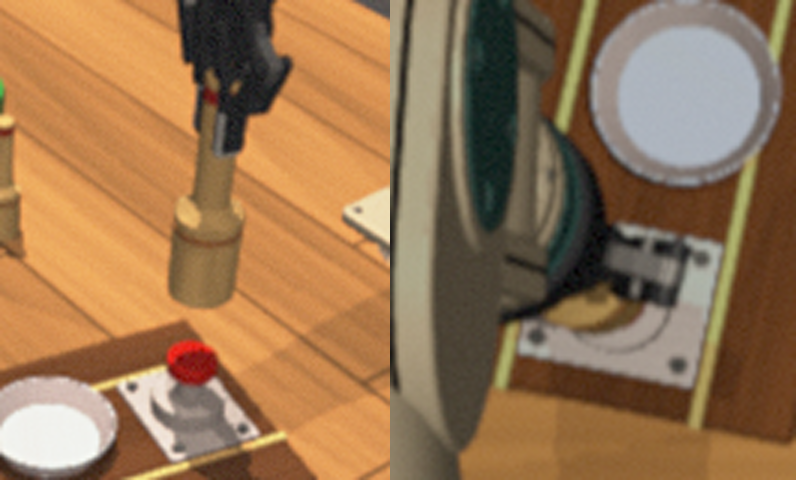

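The crop shows the mallet held upright above the red cap, with its head bottom at scene about (397,215) and the cap at scene (394,241). I'll check the alignment.

>>> jog_arm(
  xyz=[
    [0.02,0.03,0],
    [0,0,0],
    [0,0,0],
  ],
  rotation=[
    [0,0,0],
    [0,0,0],
    [0,0,0],
  ],
  newtons=120,
)

```text
clock: 5.5
position: [0.4505, 0.061, 0.3013]
ee_rot: [0.14, 0.99, -0.0, -0.0]
force: [0.6, 0.3, -2.1]
finger_gap: 0.0259
gripper_force: 117.8
```

```bash
python3 - <<'E'
from h import *
s=observe();print(s["position"],s["finger_gap"])
cs=get_calibration("scene")
print(proj(cs,[.4482,.058,.1655]), proj(cs,[.45,.061,.1]))
print("contact bottom-rim row", [proj(cs,[.4482+.026*np.cos(a),.058+.026*np.sin(a),.1655]) for a in np.radians([57,147,-33])])
S=np.load("scene2.npy"); h=cv2.cvtColor(S,cv2.COLOR_RGB2HSV)
print(S[205:226,397].tolist())
E
```

```text
[0.45051302 0.06100261 0.3012797 ] 0.025887580780278144
(np.float64(396.67499417949267), np.float64(216.60331741368515)) (np.float64(394.36389005489315), np.float64(238.98425053639747))
contact bottom-rim row [(np.float64(398.32145738927994), np.float64(223.64072562593424)), (np.float64(407.8325889590827), np.float64(216.36673185384507)), (np.float64(385.5075120401401), np.float64(216.84011262503083))]
[[151, 117, 79], [153, 118, 75], [151, 119, 70], [147, 112, 67], [150, 120, 74], [151, 116, 71], [151, 115, 71], [148, 117, 72], [150, 114, 70], [147, 113, 71], [147, 115, 67], [147, 112, 72], [147, 114, 71], [147, 113, 71], [152, 115, 73], [155, 122, 74], [149, 117, 73], [171, 126, 77], [218, 147, 81], [234, 164, 93], [234, 164, 93]]
```

>>> jog_arm(
  xyz=[
    [0,0,-0.41],
    [0,0,-0.41],
    [0,0,-0.08],
    [0,0,0.3],
    [0,0,0.4],
  ],
  rotation=[
    [0,0,0],
    [0,0,0],
    [0,0,0],
    [0,0,0],
    [0,0,0],
  ],
)

```text
clock: 5.92
position: [0.4467, 0.0612, 0.2781]
ee_rot: [0.14, 0.99, -0.001, -0.005]
force: [1.1, 0.7, -2.5]
finger_gap: 0.0258
gripper_force: 118.7
```

>>> jog_arm(
  xyz=[
    [0,0,0.2],
    [0,0,0],
    [0,0,0],
  ],
  rotation=[
    [0,0,0],
    [0,0,0],
    [0,0,0],
  ],
)

```text
clock: 6.17
position: [0.4513, 0.0613, 0.303]
ee_rot: [0.14, 0.99, 0.0, 0.002]
force: [-0.3, -0.9, -2.8]
finger_gap: 0.0258
gripper_force: 118.8
```

```bash
python3 - <<'E'
from h import *
s=observe(); print(s["position"],s["force"],s["finger_gap"])
cs=get_calibration("scene"); S=camera("scene"); np.save("scene3.npy",S)
save(cv2.resize(S[120:280,330:460],(390,480),interpolation=cv2.INTER_CUBIC),"c3.png")
h=cv2.cvtColor(S,cv2.COLOR_RGB2HSV); m=((h[...,0]<6)|(h[...,0]>174))&(h[...,1]>170)&(h[...,2]>100)
m[:,:370]=0; y,x=np.nonzero(m); print(x.mean(),y.mean(),len(x),"was 393.5,240; exp home",proj(cs,[.45,.061,.076]))
E
```

```text
[0.45132242 0.06127934 0.30301646] [-0.31421169 -0.85850666 -2.84972445] 0.025767787233363246
393.32022471910113 245.23595505617976 178 was 393.5,240; exp home (np.float64(393.46234294259267), np.float64(246.47153086085174))
```

View pics/c3.png

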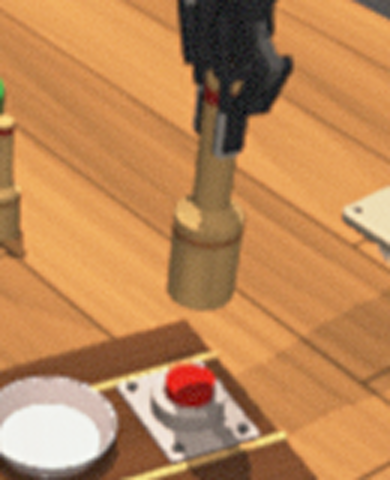

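The crop shows the cap sitting on its collar, about 8 px lower than before, which matches 24 mm of travel. The mallet hasn't slipped. Next I carry it back and re-check the crock.

>>> jog_arm(
  xyz=[
    [0,-0.1,0],
    [0.05,-0.3,0],
    [0.08,-0.4,0],
    [0.08,-0.4,0],
    [0.08,-0.4,0],
  ],
  rotation=[
    [0,0,0],
    [0,0,0],
    [0,0,0],
    [0,0,0],
    [0,0,0],
  ],
)

```text
clock: 6.63
position: [0.4777, -0.1003, 0.2993]
ee_rot: [0.139, 0.99, 0.0, -0.002]
force: [1.0, 0.1, -3.2]
finger_gap: 0.0259
gripper_force: 118.8
```

>>> jog_arm(
  xyz=[
    [0.08,-0.4,0],
    [0.08,-0.4,0],
    [0.08,-0.4,0],
    [0.08,-0.4,0],
    [0.08,-0.3,0],
  ],
  rotation=[
    [0,0,0],
    [0,0,0],
    [0,0,0],
    [0,0,0],
    [0,0,0],
  ],
)

```text
clock: 7.05
position: [0.5176, -0.292, 0.2987]
ee_rot: [0.141, 0.99, 0.0, -0.002]
force: [0.4, 0.6, -2.1]
finger_gap: 0.0255
gripper_force: 118.8
```

>>> jog_arm(
  xyz=[
    [0.08,-0.2,0],
    [0.03,-0.1,0],
    [0,-0.04,0],
    [0,0,0],
    [0,0,0],
  ],
  rotation=[
    [0,0,0],
    [0,0,0],
    [0,0,0],
    [0,0,0],
    [0,0,0],
  ],
)

```text
clock: 7.47
position: [0.5292, -0.3213, 0.3005]
ee_rot: [0.139, 0.99, 0.001, -0.001]
force: [0.7, 0.2, -1.8]
finger_gap: 0.026
gripper_force: 118.9
```

```bash
python3 - <<'E'
from h import *
s=observe(); print(s["position"],s["force"],s["finger_gap"])
S0=np.load("scene.npy").astype(int);S3=np.load("scene3.npy").astype(int)
d=np.abs(S0-S3).sum(2)
print("crock lower part diff",d[185:215,262:282].mean(),"ref table",d[300:330,200:230].mean(), "rim diff",d[172:185,263:302].mean())
cs=get_calibration("scene"); S=camera("scene"); np.save("scene4.npy",S)
save(cv2.resize(S[80:230,220:350],(416,480),interpolation=cv2.INTER_CUBIC),"c4.png")
E
```

```text
[ 0.52921656 -0.32131906  0.30052862] [ 0.7491637   0.18430429 -1.7508736 ] 0.026005995081357296
crock lower part diff 16.611666666666668 ref table 15.564444444444444 rim diff 49.87179487179487
```

View pics/c4.png

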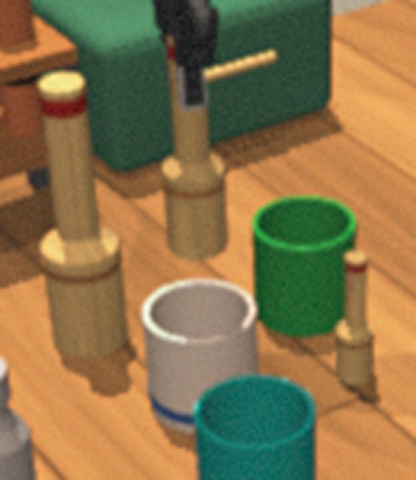

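The mallet hangs upright above the empty white crock (rim centre at crop (198,315)), and the crock has not moved. Lowering it now.

>>> jog_arm(
  xyz=[
    [0,0,-0.2],
    [0,0,-0.3],
    [0,0,-0.35],
    [0,0,-0.3],
    [0,0,-0.2],
  ],
  rotation=[
    [0,0,0],
    [0,0,0],
    [0,0,0],
    [0,0,0],
    [0,0,0],
  ],
)

```text
clock: 7.93
position: [0.5283, -0.3195, 0.1634]
ee_rot: [0.138, 0.99, 0.001, -0.002]
force: [-1.4, -0.7, -2.4]
finger_gap: 0.0256
gripper_force: 118.9
```

>>> jog_arm(
  xyz=[
    [0,0,-0.1],
    [0,0,-0.04],
    [0,0,-0.03],
    [0,0,0],
    [0,0,0],
  ],
  rotation=[
    [0,0,0],
    [0,0,0],
    [0,0,0],
    [0,0,0],
    [0,0,0],
  ],
)

```text
clock: 8.35
position: [0.5313, -0.3231, 0.1513]
ee_rot: [0.139, 0.99, -0.001, 0.001]
force: [-0.5, 0.2, -1.4]
finger_gap: 0.0256
gripper_force: 118.9
```

>>> jog_arm(
  xyz=[
    [0,0,-0.03],
    [0,0,-0.03],
    [0,0,0],
    [0,0,0],
  ],
  rotation=[
    [0,0,0],
    [0,0,0],
    [0,0,0],
    [0,0,0],
  ],
)

```text
clock: 8.68
position: [0.53, -0.3225, 0.1433]
ee_rot: [0.14, 0.99, 0.0, -0.0]
force: [0.2, -0.2, -2.3]
finger_gap: 0.0257
gripper_force: 118.9
```

>>> jog_arm(
  xyz=[
    [0,0,-0.03],
    [0,0,0],
    [0,0,0],
  ],
  rotation=[
    [0,0,0],
    [0,0,0],
    [0,0,0],
  ],
)

```text
clock: 8.93
position: [0.5307, -0.323, 0.1431]
ee_rot: [0.139, 0.99, -0.0, 0.001]
force: [-2.5, 1.3, 8.9]
finger_gap: 0.0257
gripper_force: 120.2
```

>>> jog_arm(
  xyz=[
    [0,0,0],
    [0,0,0],
    [0,0,0],
  ],
  rotation=[
    [0,0,0],
    [0,0,0],
    [0,0,0],
  ],
  newtons=20,
)

```text
clock: 9.18
position: [0.5307, -0.323, 0.1431]
ee_rot: [0.139, 0.99, -0.001, 0.001]
force: [-1.6, 1.9, 8.5]
finger_gap: 0.0255
gripper_force: 120.2
```

>>> jog_arm(
  xyz=[
    [0,0,0],
    [0,0,0],
    [0,0,0],
    [0,0,0],
    [0,0,0],
  ],
  rotation=[
    [0,0,0],
    [0,0,0],
    [0,0,0],
    [0,0,0],
    [0,0,0],
  ],
  fingers=1,
)

```text
clock: 9.6
position: [0.5301, -0.3225, 0.14]
ee_rot: [0.139, 0.99, 0.0, -0.0]
force: [-0.1, -0.2, 0.3]
finger_gap: 0.084
gripper_force: 0.0
```

>>> jog_arm(
  xyz=[
    [0,0,0.1],
    [0,0,0.2],
    [0,0,0.3],
    [0,0,0.3],
    [0,0,0.2],
  ],
  rotation=[
    [0,0,0],
    [0,0,0],
    [0,0,0],
    [0,0,0],
    [0,0,0],
  ],
)

```text
clock: 10.02
position: [0.531, -0.3232, 0.2541]
ee_rot: [0.139, 0.99, -0.001, 0.002]
force: [0.7, -0.8, -0.2]
finger_gap: 0.0855
gripper_force: 0.0
```

>>> jog_arm(
  xyz=[
    [-0.05,0.2,0.1],
    [-0.08,0.4,0],
    [-0.08,0.4,0],
    [-0.05,0.2,0],
    [0,0,0],
  ],
  rotation=[
    [0,0,0],
    [0,0,0],
    [0,0,0],
    [0,0,0],
    [0,0,0],
  ],
)

```text
clock: 10.43
position: [0.5027, -0.1986, 0.2613]
ee_rot: [0.138, 0.99, 0.001, -0.0]
force: [-1.0, -0.1, -0.5]
finger_gap: 0.0855
gripper_force: 0.0
```

```bash
python3 - <<'E'
from h import *
s=observe(); print(s["position"],s["force"],s["finger_gap"])
S=camera("scene"); T=camera("top"); np.save("scene5.npy",S)
save(S,"s5.png")
h=cv2.cvtColor(S,cv2.COLOR_RGB2HSV); m=((h[...,0]<6)|(h[...,0]>174))&(h[...,1]>170)&(h[...,2]>100)
m[:,:370]=0; y,x=np.nonzero(m); print(x.mean(),y.mean(),len(x))
E
```

```text
[ 0.50265901 -0.19857737  0.26132227] [-1.00238778 -0.09217222 -0.46822781] 0.08550366452407801
393.1058823529412 247.98235294117646 170
```

View pics/s5.png

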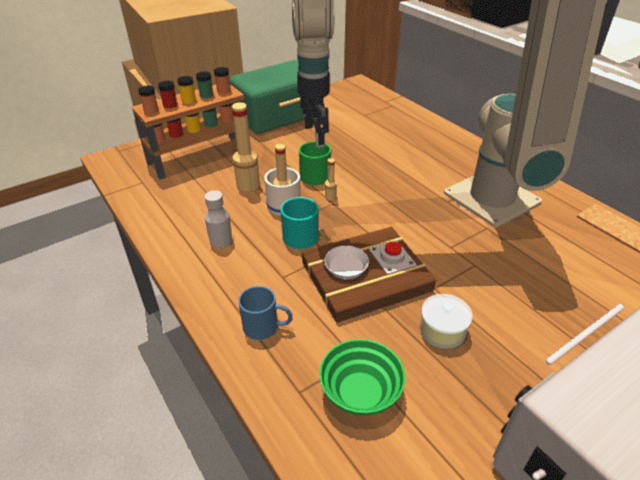

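The picture shows the mallet upright in the white crock at (281,170) and the red cap down at (393,248), 8 px below its start as expected for home. Everything else is in place and the robot is clear.

```bash
python3 -c "
from h import *
d=np.abs(np.load('scene.npy').astype(int)-np.load('scene5.npy')).sum(2); print(d[185:215,262:300].mean())
print(close_job())"
```

```text
16.871929824561402
the job is handed in; nothing more can be done
None
```

The job is handed in: one brisk blow with the mallet put the red cap down on its collar, where the last picture still shows it, and the mallet is back in the white crock, head down, with nothing else seen to move; the robot's clock read about 10.5 s.

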